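Load the leak-test fixture with sound manifold bars

TASK

Lift the cover of the leak-test fixture gently all the way back to its upper stop, then lay every sound manifold bar flat in a bay of the fixture, ports up, one bar to a bay, and lower the cover gently until it lies fully shut. Sound bars are full length and whole, with a port at each end; put every faulty bar (too short, a port missing, or a corner broken off) in the red reject tray, and leave the other things on the bench alone.

Things in the scene. Friction and masses are not known exactly. Their poses are not given: they have to be found in the camera images.
- bar1: a sound aluminium manifold bar: block 100 (x) x 32 (y) x 24 mm tall, plus two upright round ports, 20 mm across and 16 mm tall, on its top at x = +35 and -35 mm (40 mm tall in all); 0.2 kg; origin at the centre of the underside, x along its length, z up; the clear top between the ports suits a grasp across the 32 mm width. None if absent
- bar2: a sound aluminium manifold bar: block 100 (x) x 32 (y) x 24 mm tall, plus two upright round ports, 20 mm across and 16 mm tall, on its top at x = +35 and -35 mm (40 mm tall in all); 0.2 kg; origin at the centre of the underside, x along its length, z up; the clear top between the ports suits a grasp across the 32 mm width. None if absent
- bar3: a sound aluminium manifold bar: block 100 (x) x 32 (y) x 24 mm tall, plus two upright round ports, 20 mm across and 16 mm tall, on its top at x = +35 and -35 mm (40 mm tall in all); 0.2 kg; origin at the centre of the underside, x along its length, z up; the clear top between the ports suits a grasp across the 32 mm width. None if absent
- bar_short: a faulty bar, too short: 70 (x) x 32 x 24 mm, two ports (20 mm across, 16 mm tall) at x = +22 and -22 mm; origin and axes as for the sound bars; a grasp across the width at the centre touches the sides below the ports. None if absent
- bar_oneport: a faulty bar: 100 x 32 x 24 mm like the sound ones but with only one port, at x = -35 mm, the other missing; origin at the centre of the underside of the 100 mm length. None if absent
- bar_chipped: a faulty bar: 100 x 32 x 24 mm with one port (x = -35 mm) and, at its +x end, a corner broken away (from x = 18 mm outward on the +y half); origin as for a sound bar, at half length. None if absent
- fixture: leak-test fixture, fixed to the bench: aluminium base 170 (x) x 190 (y) x 20 mm with three bays side by side, divided by black ribs 8 mm high (tops 28 mm above the bench); two thin stop posts 75 mm high near its front corners (at x = -58, y = +88 and -88 mm), hinge posts 84 mm high at the back. Origin at the centre of its underside; x points away from the front (handle side) to the hinge side
- bay1 (a point): centre of the floor of bay 1 (20 mm above the bench), 40 mm wide (fixture y) x 114 mm long (fixture x), 8 mm deep; bays are 60 mm apart; a seated bar lies along the fixture's x, either way round, its origin at this point
- bay2 (a point): centre of the floor of bay 2 (20 mm above the bench), 40 mm wide (fixture y) x 114 mm long (fixture x), 8 mm deep; bays are 60 mm apart; a seated bar lies along the fixture's x, either way round, its origin at this point
- bay3 (a point): centre of the floor of bay 3 (20 mm above the bench), 40 mm wide (fixture y) x 114 mm long (fixture x), 8 mm deep; bays are 60 mm apart; a seated bar lies along the fixture's x, either way round, its origin at this point
- cover (a joint): angle of the fixture's hinged cover, rad: 0 lying shut on its lower stop, 1.6 upright against its upper stop. Stiff hinge, it stays where left; about 4 to 5 N at the handle moves it. The cover is a plate 140 x 186 x 8 mm, reaching 152 mm from the hinge axis, its underside 75 mm above the bench when shut (10 mm over the ports of a seated bar)
- cover_handle (a point): middle of the cover's black round handle bar (14 mm thick, 120 mm long, parallel to the hinge, i.e. along the fixture's y), in the plane of the cover, 205 mm from the hinge axis and 46 mm clear of the plate's edge; 79 mm above the bench when shut, 284 mm when fully open; it can be pinched from above at every angle
- cover_hinge (a point): middle of the hinge axis (along the fixture's y), 79 mm above the bench, at the fixture's back edge
- reject_tray: red plastic reject tray, fixed: 150 (x) x 210 (y) x 35 mm tall outside, walls and floor 5 mm thick; origin at the centre of its underside
- screwdriver: a screwdriver lying beyond the fixture, bystander
- carton: small cardboard carton 110 x 90 x 70 mm with a green band, bystander, origin under its centre
- tape_roll: yellow roll of tape, 90 mm across, 30 mm tall, bystander, origin under its centre
Things that resemble listed ones, but are neither listed nor needed, are in the scene too. What is shaped like the bar2 but blue is not meant. Leave any yellow look-alike of the bar_chipped alone.

How it is judged:
On the way, in this order (a step that is already met when the one before it is completed fails the run):
1. the cover is lifted to its upper stop (value of joint cover above 1.5 rad), for 0.2 s.
2. every sound bar lies in a bay, with the cover open ((horizontal distance between bar1 and bay1 below 0.012 m or horizontal distance between bar1 and bay2 below 0.012 m or horizontal distance between bar1 and bay3 below 0.012 m) and z of bar1 in the frame of fixture between 0.014 and 0.025 m and angle between the x axis of each of bar1, bar2, bar3 and the x axis of fixture, either way round below 0.15 rad and angle between each of bar1, bar2, bar3's own z axis and vertical below 0.1 rad and (horizontal distance between bar2 and bay1 below 0.012 m or horizontal distance between bar2 and bay2 below 0.012 m or horizontal distance between bar2 and bay3 below 0.012 m) and z of bar2 in the frame of fixture between 0.014 and 0.025 m and (horizontal distance between bar3 and bay1 below 0.012 m or horizontal distance between bar3 and bay2 below 0.012 m or horizontal distance between bar3 and bay3 below 0.012 m) and z of bar3 in the frame of fixture between 0.014 and 0.025 m and value of joint cover above 1 rad), for 0.2 s.
At the end, for the whole second after the job is handed in: The cover is shut (within 0.04 rad of its lower stop); every sound bar present lies flat, ports up (within 0.1 rad), in a bay, its centre within 12 mm of the bay's and along it within 0.15 rad; every faulty bar present is inside the reject tray; all are at rest (value of joint cover below 0.04 rad and velocity of joint cover between -0.05 and 0.05 rad/s and (horizontal distance between bar1 and bay1 below 0.012 m or horizontal distance between bar1 and bay2 below 0.012 m or horizontal distance between bar1 and bay3 below 0.012 m) and z of bar1 in the frame of fixture between 0.014 and 0.025 m and angle between the x axis of each of bar1, bar2, bar3 and the x axis of fixture, either way round below 0.15 rad and angle between each of bar1, bar2, bar3's own z axis and vertical below 0.1 rad and (horizontal distance between bar2 and bay1 below 0.012 m or horizontal distance between bar2 and bay2 below 0.012 m or horizontal distance between bar2 and bay3 below 0.012 m) and z of bar2 in the frame of fixture between 0.014 and 0.025 m and (horizontal distance between bar3 and bay1 below 0.012 m or horizontal distance between bar3 and bay2 below 0.012 m or horizontal distance between bar3 and bay3 below 0.012 m) and z of bar3 in the frame of fixture between 0.014 and 0.025 m and x of bar_short in the frame of reject_tray between -0.07 and 0.07 m and y of bar_short in the frame of reject_tray between -0.1 and 0.1 m and z of bar_short in the frame of reject_tray between -0.005 and 0.075 m and x of bar_oneport in the frame of reject_tray between -0.07 and 0.07 m and y of bar_oneport in the frame of reject_tray between -0.1 and 0.1 m and z of bar_oneport in the frame of reject_tray between -0.005 and 0.075 m and x of bar_chipped in the frame of reject_tray between -0.07 and 0.07 m and y of bar_chipped in the frame of reject_tray between -0.1 and 0.1 m and z of bar_chipped in the frame of reject_tray between -0.005 and 0.075 m and linear speed of each of bar1, bar2, bar3, bar_short, bar_oneport, bar_chipped below 0.03 m/s); the robot touches nothing.
It fails at once if the cover slams down on its lower stop (faster than 1 rad/s, 0.2 m/s at the handle, in the last 0.15 rad) (value of joint cover below 0.15 rad and velocity of joint cover below -1 rad/s).
It fails at once if the cover is flung against its upper stop (faster than 1 rad/s in the last 0.15 rad) (value of joint cover above 1.45 rad and velocity of joint cover above 1 rad/s).
It fails at once if the screwdriver is displaced by more than 30 mm (distance of screwdriver from where it was at the start of the episode above 0.03 m).
It fails at once if the carton is displaced by more than 30 mm (distance of carton from where it was at the start of the episode above 0.03 m).
It fails at once if the tape roll is displaced by more than 30 mm (distance of tape_roll from where it was at the start of the episode above 0.03 m).
Of bar1, bar2, bar3 only 2 to 3 are there at a start; the rules pass over those that are not, and their reading is None.
Of bar_short, bar_oneport, bar_chipped only 2 to 3 are there at a start; the rules pass over those that are not, and their reading is None.
At some moment in a run one of bar1, bar2, bar3, bar_short, bar_oneport, bar_chipped may be knocked a few centimetres aside while the robot is not near it.
It also fails if it takes over 210 s, if anything falls off the work surface, if the arm or the gripper's body presses on something with over 40 N, if the wrist force passes 120 N, or if a joint passes its speed limit or range.

ROBOT

A 7-joint arm with a two-finger parallel gripper is mounted at the origin on the work surface. World frame = base frame: x ahead of the robot, y to its left, z up, the work surface at z = 0. Lengths are in m, angles in rad, forces in N, time in s.
With the tool pointing down it reaches from about 0.4 to 0.875 m from the base axis. Payload 19.3 kg.
Tool frame: the origin (TCP) lies between the finger pads; the fingertips stand 17 mm ahead of it and the grasp point (between the pads) lies 2 mm behind it; z points along the fingers, y is the line along which they close (so a half turn about z gives the same grasp; the last joint's range is limited). The gripper opens to 85 mm and grips with 20 to 120 N. Pads are 22 mm wide; open, the fingers measure 114 mm over their backs; the gripper's body (76 mm by 85 mm) begins 54 mm behind the grasp point. The pads swing forward as they close: fully open they stand 13 mm farther back than shut.
Start: joints at [1.081, 0.521, -0.036, 1.599, 0.021, 1.021, -0.113], TCP at [0.255, -0.571, 0.248] pointing down, gripper open.
Joint ranges: [-2.91, 2.91], [-0.3, 2.13], [-1.5, 1.42], [0.17, 2.43], [-1.26, 4.41], [0.16, 1.93], [-2.52, 2.52]. Speed limits (rad/s): [1.89, 1.89, 2.39, 2.39, 3.01, 3.01, 3.01].

INTERFACE

Orientations are given as [roll, pitch, yaw] about the fixed x, y, z axes, in that order (R = Rz(yaw) Ry(pitch) Rx(roll)).
In Python, from workcell import bot gives the robot as it stands.
- The arm moves only by the shell command python3 -m inch 'ROWS' [FORCE]. ROWS is JSON, a list of rows, each a list of 7 numbers: the shift along the tool's x, y, z in units of 200 mm (1.0 is 200 mm), then the turn, a rotation vector about the tool's x, y, z in units of 90 degrees (1.0 is 90 degrees), then the opening, from 0 (shut) to 1 (fully open). In form: [[x, y, z, rx, ry, rz, grip], ...]. A call has 1 to 20 rows; each row is the pose to reach, as a shift and turn from the pose commanded when the call began, along the tool's axes at that moment; what a row does not reach only later rows make up. A row lasts 1/8 s, in which the tool goes at most 62.5 mm and 10.7 degrees, less where a joint would pass 70% of its speed; a pose out of reach is approached as far as the arm can. A call with a number of a shift or a turn outside -1 to 1 is refused whole. A call with a gripper value outside its range is refused whole. The fingers move at their own pace and stop on an object; FORCE is the grip in N (left out, the last holds). Time passes only in rows, so rows that repeat a pose let the fingers close. It gives the time, the measured TCP pose, the force, the opening and the grip force at its end, in the units of the state.
- bot.observe(): the state, without advancing time (a new reading comes with each control period).
- bot.grab_frame(name): name is "side" or "top"; returns a dict with "img" (480x640x3 uint8, red, green, blue), "z_map" (480x640 float32, m along the optical axis (not along the pixel's ray), 0 where there is no reading), "vfov" (degrees; the focal length in pixels is half the picture's height over the tangent of half this angle, whatever the lens; pixels are square), "cx", "cy" (the principal point, pixels), "distortion" ([k1, k2, p1, p2, k3] as OpenCV has them; the pictures are not rectified), "rvec" (rotation vector, rad) and "tvec" (3), from world to camera coordinates, as OpenCV has them. Camera axes: x right, y down, z forward; pixel columns grow to the right and rows downward; lengths in m; the calibration is good to about 2 mm. A picture is of the moment at which its call begins.
- bot.job_done(): hands the job in; it is judged then, once.
The state is a dict: "clock": time; "qpos": joint angles; "qd": joint speeds; "joint_efforts": joint torques, N m; "position": TCP position; "tool_rot": TCP orientation; "force": force on the tool from outside, world axes, zero at the start; "moment": the same for the moment, N m; "grip_width": finger opening in m; "finger_force": force on a finger pad.
Only numpy, scipy, OpenCV 4.12 (cv2) and the standard library are available. Lean on these libraries where they do the work, as an engineer would, in place of code of your own. Each camera call takes 0.05 s, during which the arm holds its last target. There are 200 camera calls.

## Working session

There is one attempt and no reset: what is moved stays moved. The work goes in short steps, Python scripts to look and compute and a shell command to move; the robot and the scene stay as the last step left them, time stands still between calls to the robot, and variables do not carry over. Pictures are saved under pics/ and viewed, at most 14 in all, crops included, and the job is handed in when it is done.

```bash
ls; mkdir -p pics
cat > h.py <<'E'
import numpy as np, cv2
from scipy.spatial.transform import Rotation as R
from workcell import bot
def grab(n, save=None):
    f=bot.grab_frame(n)
    if save: cv2.imwrite('pics/'+save, f['img'][:,:,::-1])
    np.save('/tmp/'+n+'.npy', f, allow_pickle=True); return f
def load(n): return np.load('/tmp/'+n+'.npy',allow_pickle=True).item()
def K(f):
    fl=240/np.tan(np.radians(f['vfov'])/2)
    return np.array([[fl,0,f['cx']],[0,fl,f['cy']],[0,0,1.]])
def cloud(f):
    v,u=np.mgrid[0:480,0:640]
    p=cv2.undistortPoints(np.stack([u,v],-1).reshape(-1,1,2).astype(float),K(f),np.array(f['distortion'])).reshape(480,640,2)
    z=f['z_map'][...,None]
    c=np.concatenate([p*z,z],-1)
    Rm=cv2.Rodrigues(np.array(f['rvec'],float))[0]
    w=(c-np.array(f['tvec']).reshape(3))@Rm
    w[f['z_map']==0]=np.nan
    return w
def px2w(f,u,v,h):
    p=cv2.undistortPoints(np.array([[[u,v]]],float),K(f),np.array(f['distortion'])).reshape(2)
    Rm=cv2.Rodrigues(np.array(f['rvec'],float))[0]; c=-Rm.T@np.array(f['tvec']).reshape(3)
    d=Rm.T@np.array([p[0],p[1],1]); return c+d*(h-c[2])/d[2]
def w2px(f,P): return cv2.projectPoints(np.array(P,float).reshape(-1,1,3),np.array(f['rvec'],float),np.array(f['tvec'],float),K(f),np.array(f['distortion']))[0].reshape(-1,2)
def to(x,y,z,yaw,tilt=0):
    "shift (200 mm) and turn (90 deg) for tool down at xyz, tool y axis (closing) at heading yaw mod pi"
    s=bot.observe(); R0=R.from_euler('xyz',s['tool_rot'])
    d=R0.inv().apply(np.array([x,y,z])-s['position'])/.2
    best=None
    for k in (0,np.pi):
        yy=np.array([np.cos(yaw+k),np.sin(yaw+k),0]); zz=np.array([0,0,-1.]); xx=np.cross(yy,zz)
        r=(R0.inv()*R.from_matrix(np.c_[xx,yy,zz])).as_rotvec()/(np.pi/2)
        if best is None or np.linalg.norm(r)<np.linalg.norm(best): best=r
    print('shift',d.round(3),'turn',best.round(3),'q7',s['qpos'][6].__round__(2))
E
python3 - <<'E'
from h import *
print(bot.observe())
for n in('top','side'):
    f=grab(n,n+'0.png'); w=cloud(f); print(n,f['vfov'],f['distortion'],np.nanmin(w,(0,1)),np.nanmax(w,(0,1)), -cv2.Rodrigues(np.array(f['rvec']))[0].T@np.array(f['tvec']))
E
```

```text
pics
{'clock': 0.0, 'qpos': array([ 1.08078945,  0.5220433 , -0.03631456,  1.59997787,  0.0211648 ,
        1.02109398, -0.11277672]), 'qd': array([-6.52834924e-04,  4.60183758e-04,  5.07562255e-04, -1.36486990e-03,
        5.02032775e-05,  1.86969877e-03, -8.01656958e-04]), 'joint_efforts': array([-8.62506090e-05, -9.27110267e+01,  1.97966538e+00, -3.69931984e+01,
        1.78906659e-02,  8.21326015e-03,  6.98983672e-05]), 'position': array([ 0.25458537, -0.57046322,  0.24771839]), 'tool_rot': array([-3.14045504e+00,  5.68839542e-05,  4.19790124e-01]), 'force': array([-0.85771108, -0.05562948, -0.01867041]), 'moment': array([ 0.01924547, -0.00049453, -0.03259393]), 'finger_force': 0.0, 'grip_width': 0.0852437999269882}
top 42.62721072902369 [0.05479206 0.         0.         0.         0.        ] [-0.03709723 -1.40092856 -0.78342094] [1.54813446 1.27614309 0.85089959] [0.28406297 0.01816497 1.68351027]
side 54.6140737901138 [-0.06632626  0.          0.          0.          0.        ] [-0.24105299 -2.10372325 -0.7518157 ] [1.55940362 0.84972139 0.69675564] [-0.01455811  0.87566382  0.77328777]
```

View pics/top0.png

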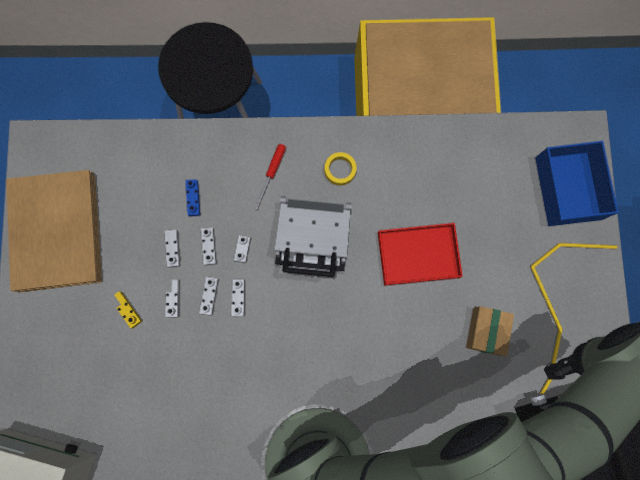

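View pics/side0.png

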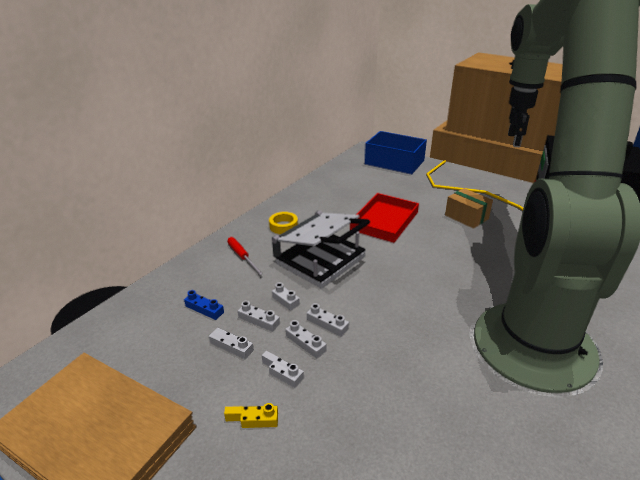

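Top view: six aluminium bars at (172,248) one-port, (208,246), (242,249) short, (172,299) chipped, (208,296), (238,298). The blue (193,198) and yellow (127,310) bars are decoys. The fixture is at (314,237) with its cover slightly raised, and the red tray at (420,254). I'll measure and check an enlarged crop.

```bash
cat >> h.py <<'E'
def bars(f,lo=(140,215),hi=(262,335),zmin=.014):
    w=cloud(f); m=np.zeros((480,640),np.uint8)
    s=(slice(lo[1],hi[1]),slice(lo[0],hi[0]))
    hsv=cv2.cvtColor(f['img'],cv2.COLOR_RGB2HSV)
    m[s]=((w[s][...,2]>zmin)&(w[s][...,2]<.06)&(hsv[s][...,1]<90)).astype(np.uint8)
    n,l,st,c=cv2.connectedComponentsWithStats(m)
    out=[]
    for i in range(1,n):
        if st[i,4]<60: continue
        P=w[l==i]; B=P[P[:,2]<.03]; T=P[P[:,2]>.034]
        (cx,cy),(a,b),ang=cv2.minAreaRect((P[:,:2]*1000).astype(np.float32))
        if a<b: a,b,ang=b,a,ang+90
        ang=(ang+90)%180-90
        out.append((c[i].round(),cx/1000,cy/1000,a,b,ang))
        print('px',c[i].round(),'xy %.4f %.4f'%(cx/1000,cy/1000),'L %.0f W %.0f heading(len) %.1f deg'%(a,b,ang),'ports',T[:,:2].mean(0).round(3) if len(T) else None)
    return out
E
python3 - <<'E'
from h import *
f=load('top'); bars(f)
w=cloud(f); I=f['img']
cv2.imwrite('pics/crop1.png',cv2.resize(I[210:330,150:355],None,fx=3.9,fy=3.9,interpolation=cv2.INTER_CUBIC)[:,:,::-1])
# tray
hsv=cv2.cvtColor(I,cv2.COLOR_RGB2HSV); m=((hsv[...,1]>150)&((hsv[...,0]<8)|(hsv[...,0]>172))&(w[...,2]>.028)); m[:,:350]=0
P=w[m]; print('tray',cv2.minAreaRect((P[:,:2]*1000).astype(np.float32)), P[:,2].max())
# fixture plate
s=w[195:285,265:360].reshape(-1,3); s=s[s[:,2]>.04]; print(len(s),s.min(0),s.max(0))
for u,v in [(280,210),(346,213),(281,245),(345,250),(313,220),(311,247),(312,269),(290,266),(334,271),(277,203),(350,207),(283,200),(350,203)]: print(u,v,w[v,u].round(4))
E
```

```text
px [208. 246.] xy 0.5734 0.2857 L 103 W 33 heading(len) 5.4 deg ports [0.574 0.286]
px [171. 248.] xy 0.5701 0.3857 L 104 W 33 heading(len) 5.2 deg ports [0.538 0.383]
px [242. 249.] xy 0.5629 0.1941 L 71 W 34 heading(len) -11.4 deg ports [0.562 0.194]
px [208. 296.] xy 0.4370 0.2843 L 100 W 36 heading(len) -9.1 deg ports [0.434 0.284]
px [172. 301.] xy 0.4315 0.3827 L 99 W 34 heading(len) -1.2 deg ports [0.397 0.382]
px [238. 298.] xy 0.4282 0.2045 L 100 W 33 heading(len) 0.1 deg ports [0.429 0.205]
tray ((539.1665649414062, -289.57244873046875), (150.20310974121094, 210.13314819335938), 4.984181880950928) 0.04560187975925257
4252 [ 0.46566232 -0.10351351  0.04259778] [0.69424725 0.09936431 0.15762461]
280 210 [0.653  0.0857 0.0941]
346 213 [ 0.6423 -0.0891  0.091 ]
281 245 [0.5538 0.0829 0.1241]
345 250 [ 0.5382 -0.0816  0.1204]
313 220 [ 0.6234 -0.0011  0.0982]
311 247 [0.5456 0.0059 0.1326]
312 269 [0.503  0.0036 0.0263]
290 266 [0.5121 0.0631 0.0284]
334 271 [ 0.4811 -0.0506  0.1455]
277 203 [0.6944 0.0977 0.0031]
350 207 [ 0.6591 -0.1004  0.0881]
283 200 [0.6814 0.0776 0.0888]
350 203 [ 0.6721 -0.1014  0.0794]
```

View pics/crop1.png

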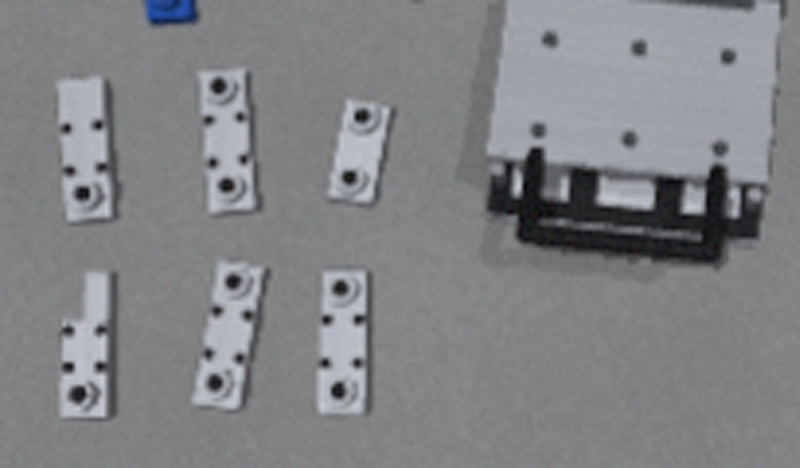

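Crop confirms: sound bars at crop (228,140), (230,335), (343,340); faulty ones are one-port (85,150), short (360,152) and chipped (87,345). The handle bar is at about crop (620,240). Next I'll fit the cover geometry.

Run:
```python
from h import *
f=load('top'); w=cloud(f); g=f['img'].astype(int).sum(2)/3
sub=np.zeros((480,640),bool); sub[195:285,268:358]=1
pl=sub&(g>110)&(w[...,2]>.085)
P=w[pl]; 
A=np.c_[P[:,:2],np.ones(len(P))]
for _ in range(4):
    k,*_r=np.linalg.lstsq(A,P[:,2],rcond=None); r=P[:,2]-A@k; ok=abs(r)<.005; P=P[ok];A=A[ok]
s=np.hypot(k[0],k[1]); print('angle',np.arctan(s),'heading uphill deg',np.degrees(np.arctan2(k[1],k[0])),len(P), r.std())
print('minrect',cv2.minAreaRect((P[:,:2]*1000).astype(np.float32)))
h=sub&(g<70)&(w[...,2]>.095); H=w[h]; v,u=np.where(h)
print('handle pts',len(H),H.mean(0),cv2.minAreaRect((H[H[:,2]>.12][:,:2]*1000).astype(np.float32)))
# bench base footprint/hinge post tops
for z in(.075,.08,.085,.09): print(z, cv2.minAreaRect((w[sub&(abs(w[...,2]-z)<.003)][:,:2]*1000).astype(np.float32)))
fs=grab('side'); ws=cloud(fs); gs=fs['img'].astype(int).sum(2)/3
m=np.zeros((480,640),bool); m[205:290,265:378]=1
H=ws[m&(gs<70)&(ws[...,2]>.1)]; print(len(H),H.min(0),H.max(0),H.mean(0))
print(px2w(f,290,270.5,.14), px2w(f,335,276,.14))
```

```text
angle 0.31799464404246225 heading uphill deg 173.32867634784026 2681 0.0024555489058761875
minrect ((602.3921508789062, -1.9857406616210938), (188.27040100097656, 149.82383728027344), 83.73678588867188)
handle pts 498 [0.49329989 0.01079551 0.14376062] ((509.6111145019531, 2.7989120483398438), (148.5140838623047, 77.41602325439453), 83.60372161865234)
0.075 ((604.0086059570312, -2.2522659301757812), (185.59498596191406, 157.12461853027344), 83.59335327148438)
0.08 ((606.082275390625, -2.0756301879882812), (191.39788818359375, 157.59930419921875), 84.00997924804688)
0.085 ((604.1950073242188, -0.17807769775390625), (191.9276123046875, 157.4733428955078), 82.71717071533203)
0.09 ((645.2591552734375, -4.702247619628906), (189.5270233154297, 66.30227661132812), 80.73738098144531)
412 [ 0.46328738 -0.08303458  0.10396469] [0.62575712 0.10050509 0.15231465] [0.49879138 0.02449818 0.13945003]
[0.48524165 0.0602365  0.14      ] [ 0.46901605 -0.05307397  0.14      ]
```

Run:
```python
from h import *
f=load('top')
for h in(.143,):
    a=px2w(f,284.6,271,h);b=px2w(f,333.3,275.4,h); print(a,b,(a+b)/2,np.degrees(np.arctan2(*(a-b)[[1,0]])))
to(.484,.010,.20,np.radians(-6.5))
```

```text
[0.48385428 0.07377253 0.143     ] [ 0.4702599  -0.04869392  0.143     ] [0.47705709 0.0125393  0.143     ] 83.66581647975975
shift [ 2.23  -2.183  0.241] turn [-0.001 -0.    -0.661] q7 -0.11
```

```bash
python3 -m inch '[[0.3,-0.3,0,0,0,0,0.45],[0.6,-0.6,0,0,0,0,0.45],[0.74,-0.73,0,0,0,0,0.45],[0.74,-0.73,0,0,0,0,0.45],[0.74,-0.73,0,0,0,0,0.45]]' 20
python3 -m inch '[[0.3,-0.3,0,0,0,0,0.45],[0.6,-0.6,0,0,0,0,0.45],[0.74,-0.73,0,0,0,0,0.45],[0.74,-0.73,0,0,0,0,0.45],[0.74,-0.73,0,0,0,0,0.45]]'
python3 -m inch '[[0.3,-0.3,0,0,0,-0.1,0.45],[0.6,-0.6,0,0,0,-0.2,0.45],[0.74,-0.73,0,0,0,-0.3,0.45],[0.74,-0.73,0,0,0,-0.5,0.45],[0.74,-0.73,0,0,0,-0.66,0.45],[0.74,-0.73,0,0,0,-0.66,0.45],[0.74,-0.73,0,0,0,-0.66,0.45],[0.74,-0.73,0,0,0,-0.66,0.45]]'
python3 - <<'E'
from h import *
to(.481,.011,.145,np.radians(-6.5))
f=grab('top'); w=cloud(f)
f2=grab('side','side1.png')
E
```

```text
clock: 0.78
position: [0.3311, -0.3759, 0.2485]
tool_rot: [-3.142, -0.0, 0.422]
force: [0.1, -0.9, 0.3]
grip_width: 0.0386
finger_force: 0.0
clock: 1.4
position: [0.4065, -0.1832, 0.2483]
tool_rot: [-3.142, -0.0, 0.421]
force: [-0.1, -1.7, -0.5]
grip_width: 0.0382
finger_force: 0.0
clock: 2.4
position: [0.4818, 0.0091, 0.2482]
tool_rot: [-3.141, 0.0, 1.45]
force: [0.0, 0.8, -0.7]
grip_width: 0.0386
finger_force: 0.0
shift [ 0.009 -0.005  0.516] turn [-0.     0.    -0.004] q7 -0.46
```

View pics/side1.png

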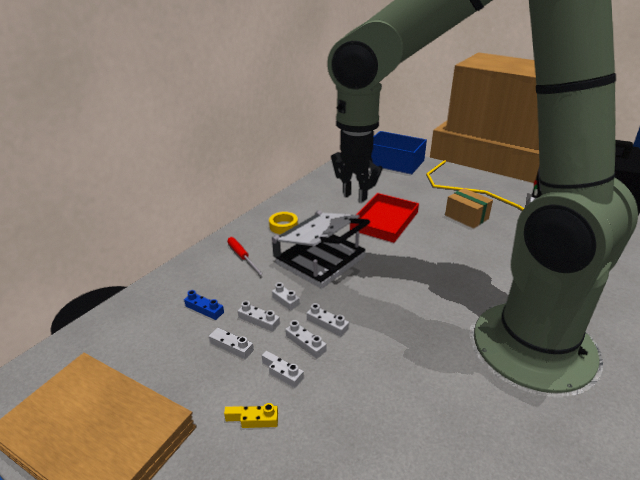

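The arm is above the handle (~(355,200) over the bar at (345,230)). I'll descend and pinch it.

```bash
python3 -m inch '[[0,0,0.2,0,0,0,0.45],[0,0,0.4,0,0,0,0.45],[0,0,0.52,0,0,0,0.45],[0,0,0.52,0,0,0,0.45],[0,0,0.52,0,0,0,0],[0,0,0.52,0,0,0,0],[0,0,0.52,0,0,0,0],[0,0,0.52,0,0,0,0]]' 40
python3 - <<'E'
from h import *
s=bot.observe(); print(s['position'],s['force'],s['finger_force'],s['grip_width'])
f=grab('side','a.png'); w=cloud(f)
cv2.imwrite('pics/side2.png',cv2.resize(f['img'][180:290,250:390],None,fx=4,fy=4)[:,:,::-1])
E
```

```text
clock: 3.5
position: [0.4788, 0.0105, 0.1446]
tool_rot: [-3.137, 0.001, 1.456]
force: [-20.0, 6.0, 4.4]
grip_width: 0.0126
finger_force: 40.7
[0.47884306 0.01050668 0.14461292] [-19.96722202   5.96987224   4.39687602] 40.74289083480835 0.012585127160578994
```

View pics/side2.png

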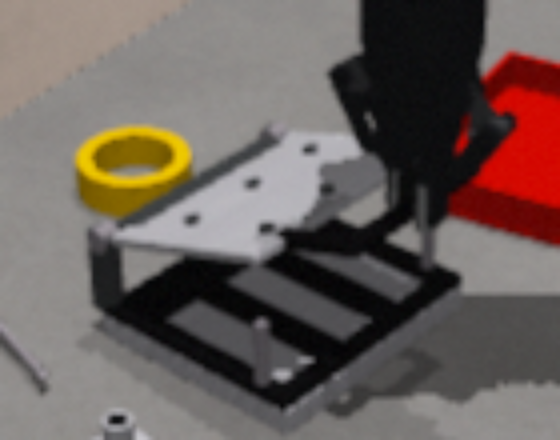

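Handle is held between the fingers. I'll lift along the arc in two parts, checking forces midway.

```bash
python3 -m inch '[[0,-0.011,0,0,0,0,0],[0,0.014,-0.067,0,0,0,0],[0,0.043,-0.133,0,0,0,0],[0,0.078,-0.196,0,0,0,0],[0,0.116,-0.256,0,0,0,0]]' 40
python3 -m inch '[[0,0.043,-0.058,0,0,0,0],[0,0.089,-0.113,0,0,0,0],[0,0.139,-0.164,0,0,0,0],[0,0.193,-0.211,0,0,0,0],[0,0.25,-0.255,0,0,0,0],[0,0.25,-0.255,0,0,0,0]]' 40
python3 - <<'E'
from h import *
s=bot.observe(); print(s['position'],s['force'],s['moment'])
f=grab('side','a.png')
f=grab('top','b.png'); w=cloud(f); g=f['img'].astype(int).sum(2)/3
m=np.zeros((480,640),bool); m[195:260,268:358]=1
P=w[m&(g>90)&(w[...,2]>.095)&(w[...,2]<.24)]; A=np.c_[P[:,:2],np.ones(len(P))]
for _ in range(5):
    k=np.linalg.lstsq(A,P[:,2],rcond=None)[0]; r=P[:,2]-A@k; ok=abs(r)<.008; P=P[ok];A=A[ok]
print(len(P),'angle',np.arctan(np.hypot(*k[:2])),np.degrees(np.arctan2(k[1],k[0])))
E
```

```text
clock: 4.18
position: [0.5031, 0.0077, 0.1968]
tool_rot: [-3.138, 0.001, 1.456]
force: [-12.2, 2.9, 1.1]
grip_width: 0.0124
finger_force: 39.5
clock: 4.92
position: [0.5532, 0.0018, 0.25]
tool_rot: [-3.14, 0.001, 1.456]
force: [-30.5, -1.0, 40.9]
grip_width: 0.0122
finger_force: 42.9
[0.55321441 0.001788   0.25000966] [-30.52130332  -0.96452591  40.94833513] [-0.10518229  6.63801976 -0.14506574]
69 angle 0.9041415714172804 -178.86550346900773
```

```bash
python3 -m inch '[[0,0,-0.013,0,0,0,0],[0,0.054,-0.051,0,0,0,0],[0,0.116,-0.087,0,0,0,0],[0,0.181,-0.119,0,0,0,0],[0,0.247,-0.146,0,0,0,0],[0,0.315,-0.168,0,0,0,0],[0,0.385,-0.185,0,0,0,0],[0,0.445,-0.196,0,0,0,0],[0,0.496,-0.203,0,0,0,0],[0,0.547,-0.207,0,0,0,0],[0,0.588,-0.208,0,0,0,0],[0,0.61,-0.208,0,0,0,0],[0,0.63,-0.208,0,0,0,0],[0,0.63,-0.208,0,0,0,0],[0,0.63,-0.208,0,0,0,0]]' 40
python3 - <<'E'
from h import *
f=grab('side','a.png')
cv2.imwrite('pics/side3.png',cv2.resize(f['img'][100:320,200:460],None,fx=2.5,fy=2.5)[:,:,::-1])
E
```

```text
clock: 6.9
position: [0.6783, -0.013, 0.2894]
tool_rot: [-3.139, 0.001, 1.456]
force: [-16.8, -2.4, 11.8]
grip_width: 0.012
finger_force: 43.1
```

View pics/side3.png

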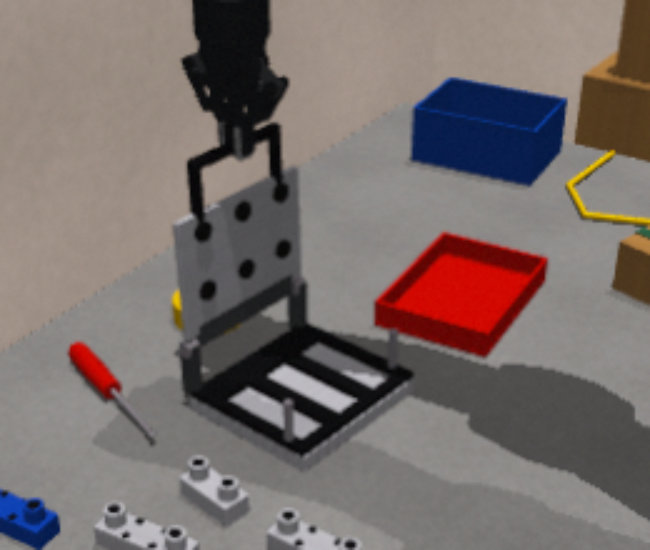

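The cover stands upright against its stop. Release, back away, and measure the bays.

```bash
python3 -m inch '[[0,-0.01,0,0,0,0,0.2],[0,-0.01,0,0,0,0,0.45],[0,-0.01,0,0,0,0,0.45],[0,-0.01,-0.15,0,0,0,0.45],[0,-0.01,-0.35,0,0,0,0.6],[0,-0.01,-0.35,0,0,0,0.6]]' 40
python3 -m inch '[[0.2,-0.2,0,0,0,0.1,0.7],[0.5,-0.5,0,0,0,0.2,0.7],[0.8,-0.8,0,0,0,0.3,0.7],[1,-0.9,0,0,0,0.4,0.7],[1,-0.9,0.1,0,0,0.5,0.7],[1,-0.9,0.3,0,0,0.6,0.7],[1,-0.9,0.4,0,0,0.8,0.7],[1,-0.9,0.4,0,0,0.96,0.7],[1,-0.9,0.4,0,0,0.96,0.7]]' 40
python3 - <<'E'
from h import *
print(bot.observe()['qpos'])
f=grab('top'); 
cv2.imwrite('pics/top1.png',cv2.resize(f['img'][190:330,150:370],None,fx=3.6,fy=3.6,interpolation=cv2.INTER_CUBIC)[:,:,::-1])
E
```

```text
clock: 7.7
position: [0.6786, -0.012, 0.3612]
tool_rot: [3.137, -0.001, 1.456]
force: [-0.5, 0.1, 0.3]
grip_width: 0.0511
finger_force: 0.0
clock: 8.82
position: [0.5213, 0.2069, 0.2773]
tool_rot: [3.141, 0.001, -0.055]
force: [-0.0, 0.4, 0.4]
grip_width: 0.0598
finger_force: 0.0
[-0.31123286  0.396589   -0.23174642  1.72936827  0.1034978   1.02861658
 -2.20455722]
```

View pics/top1.png

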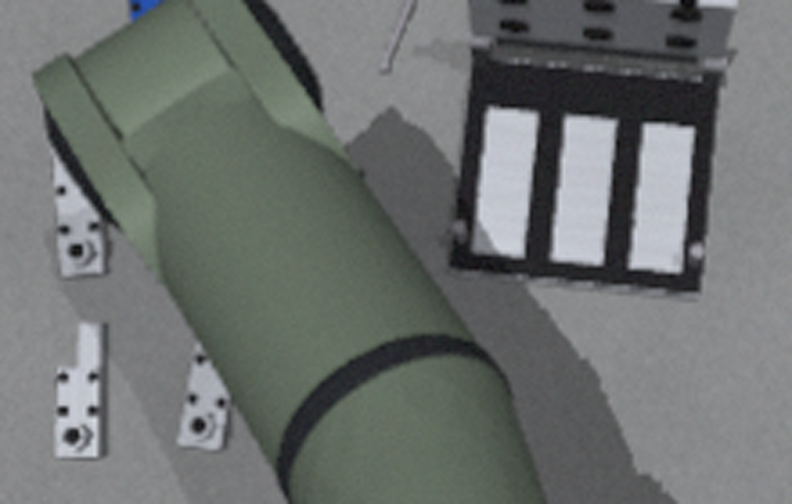

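Three bright bay floors at crop (505,183), (583,190), (663,197). I'll measure them, and half-turn the wrist away from its limit.

```bash
python3 -m inch '[[0,0,0,0,0,-0.12,0.7],[0,0,0,0,0,-0.24,0.7],[0,0,0,0,0,-0.36,0.7],[0,0,0,0,0,-0.48,0.7],[0,0,0,0,0,-0.6,0.7],[0,0,0,0,0,-0.72,0.7],[0,0,0,0,0,-0.84,0.7],[0,0,0,0,0,-0.96,0.7],[0,0,0,0,0,-1,0.7]]' 40
python3 -m inch '[[0,0,0,0,0,-0.12,0.7],[0,0,0,0,0,-0.24,0.7],[0,0,0,0,0,-0.36,0.7],[0,0,0,0,0,-0.48,0.7],[0,0,0,0,0,-0.6,0.7],[0,0,0,0,0,-0.72,0.7],[0,0,0,0,0,-0.84,0.7],[0,0,0,0,0,-0.96,0.7],[0,0,0,0,0,-1,0.7]]' 40
python3 - <<'E'
from h import *
f=load('top'); g=f['img'].astype(int).sum(2)/3; w=cloud(f)
m=np.zeros((480,640),np.uint8); m[218:268,276:347]=(g[218:268,276:347]>85)
m=cv2.morphologyEx(m,cv2.MORPH_OPEN,np.ones((4,4)))
n,l,st,c=cv2.connectedComponentsWithStats(m)
for i in range(1,n):
    v,u=np.where(l==i)
    if len(v)<150: continue
    P=np.array([px2w(f,a,b,.020)[:2] for a,b in zip(u,v)]); r=cv2.minAreaRect((P*1000).astype(np.float32)); print(c[i].round(1),len(v),np.round(r[0],1),np.round(r[1],1),round(r[2],1),'depth z',np.nanmedian(w[l==i][:,2]).round(4),P.mean(0))
# top of base ribs dark region outline
d=np.zeros((480,640),bool); d[205:275,270:360]=1
q=w[d&(abs(w[...,2]-.028)<.005)&(g<60)]; print('ribs',cv2.minAreaRect((q[:,:2]*1000).astype(np.float32)))
for h in (.078,): 
  for u,v in [(150+459/3.6,190+228/3.6),(150+697/3.6,190+248/3.6)]: print('stop post top',px2w(f,u,v,.075))
print(bot.observe()['qpos'])
to(.5734,.2857,.10,np.radians(95.4));to(.4370,.2843,.10,np.radians(80.9));to(.4282,.2045,.10,np.radians(90))
E
```

```text
clock: 10.0
position: [0.5215, 0.2068, 0.2777]
tool_rot: [-3.141, -0.0, 1.53]
force: [0.6, 0.3, -0.3]
grip_width: 0.0595
finger_force: 0.0
clock: 11.12
position: [0.5215, 0.2068, 0.2777]
tool_rot: [3.141, -0.0, 3.101]
force: [0.2, 0.0, -0.1]
grip_width: 0.0598
finger_force: 0.0
[290.9 241. ] 621 [582.4  60.2] [ 42.  115.1] 83.4 depth z 0.0203 [0.58258259 0.05987412]
[312.6 243.5] 631 [575.    0.6] [ 42.2 115.4] 83.1 depth z 0.0205 [5.74429644e-01 5.64118784e-04]
[334.3 245.6] 630 [568.1 -59.1] [ 41.9 115.3] 83.0 depth z 0.0205 [ 0.56745971 -0.05901374]
ribs ((591.4810791015625, 1.4941864013671875), (187.80824279785156, 169.2599334716797), 83.51445007324219)
stop post top [0.54009689 0.09440519 0.075     ]
stop post top [ 0.52181879 -0.08007348  0.075     ]
[ 0.16995873  0.52996165 -0.93562074  1.7047351   0.46245013  1.14562467
  0.63307199]
shift [-0.243  0.405  0.889] turn [ 0.    -0.    -0.086] q7 0.63
shift [0.438 0.37  0.889] turn [ 0.    -0.     0.075] q7 0.63
shift [ 0.465 -0.031  0.889] turn [ 0.    -0.    -0.026] q7 0.63
```

Run:
```python
from h import *
f=grab('side','a.png'); bars(f,(195,270),(355,390))
```

```text
px [319. 275.] xy 0.5360 0.0829 L 121 W 62 heading(len) 34.1 deg ports [0.538 0.098]
px [285. 294.] xy 0.5620 0.1942 L 74 W 33 heading(len) -11.6 deg ports [0.559 0.196]
px [258. 314.] xy 0.5723 0.2864 L 104 W 37 heading(len) 4.3 deg ports [0.568 0.287]
px [328. 318.] xy 0.4293 0.2047 L 102 W 37 heading(len) -0.7 deg ports [0.426 0.206]
px [306. 337.] xy 0.4358 0.2835 L 102 W 35 heading(len) -9.3 deg ports [0.434 0.285]
px [231. 341.] xy 0.5685 0.3859 L 102 W 35 heading(len) 4.8 deg ports [0.533 0.383]
px [283. 368.] xy 0.4312 0.3824 L 103 W 35 heading(len) -0.1 deg ports [0.395 0.383]
```

```bash
python3 -m inch '[[0.24,-0.015,0.2,0,0,-0.026,0.6],[0.465,-0.031,0.45,0,0,-0.026,0.6],[0.465,-0.031,0.7,0,0,-0.026,0.6],[0.465,-0.031,0.89,0,0,-0.026,0.6],[0.465,-0.031,0.89,0,0,-0.026,0.6],[0.465,-0.031,0.89,0,0,-0.026,0.6]]' 40
python3 - <<'E'
from h import *
to(.4285,.2045,.024,np.radians(90))
E
```

```text
clock: 11.92
position: [0.4288, 0.2058, 0.1013]
tool_rot: [3.141, 0.001, 3.135]
force: [-0.5, -0.5, 0.5]
grip_width: 0.0514
finger_force: 0.0
shift [ 0.002 -0.007  0.386] turn [ 0.     0.001 -0.004] q7 0.33
```

```bash
python3 -m inch '[[0.002,-0.006,0.2,0,0,0,0.6],[0.002,-0.006,0.33,0,0,0,0.6],[0.002,-0.006,0.386,0,0,0,0.6],[0.002,-0.006,0.386,0,0,0,0.6],[0.002,-0.006,0.386,0,0,0,0],[0.002,-0.006,0.386,0,0,0,0],[0.002,-0.006,0.386,0,0,0,0],[0.002,-0.006,0.386,0,0,0,0],[0.002,-0.006,0.2,0,0,0,0],[0.002,-0.006,-0.1,0,0,0,0],[0.002,-0.006,-0.3,0,0,0,0],[0.002,-0.006,-0.3,0,0,0,0]]' 60
python3 - <<'E'
from h import *
f=grab('side','a.png')
p=w2px(f,[bot.observe()['position']])[0].astype(int); u,v=p
cv2.imwrite('pics/g1.png',cv2.resize(f['img'][v-50:v+60,u-70:u+70],None,fx=4,fy=4)[:,:,::-1])
to(.5824,.0602,.16,np.radians(83.2))
E
```

```text
clock: 13.42
position: [0.4292, 0.2043, 0.1631]
tool_rot: [3.14, 0.005, 3.133]
force: [0.4, -0.2, -3.1]
grip_width: 0.0301
finger_force: 62.0
shift [-0.775 -0.711  0.009] turn [0.    0.002 0.07 ] q7 0.43
```

View pics/g1.png

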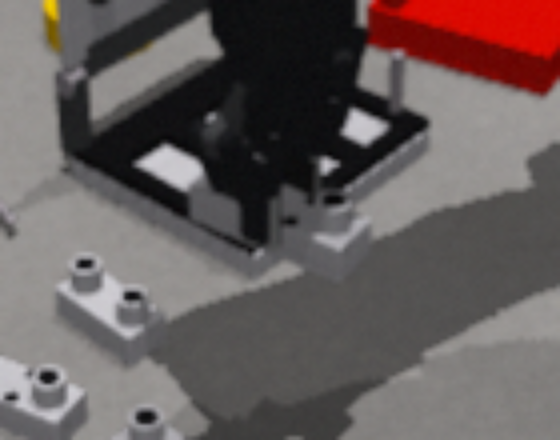

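Bar gripped centrally and level at crop (280,225). Moving it over bay 1.

```bash
python3 -m inch '[[-0.2,-0.18,0,0,0,0.07,0],[-0.4,-0.37,0,0,0,0.07,0],[-0.6,-0.55,0,0,0,0.07,0],[-0.775,-0.711,0.01,0,0,0.07,0],[-0.775,-0.711,0.01,0,0,0.07,0],[-0.775,-0.711,0.01,0,0,0.07,0]]' 60
python3 - <<'E'
from h import *
to(.5824,.0602,.047,np.radians(83.2))
E
```

```text
clock: 14.22
position: [0.581, 0.061, 0.1571]
tool_rot: [3.142, -0.002, 3.024]
force: [-0.3, 0.8, -3.0]
grip_width: 0.0305
finger_force: 61.9
shift [-0.008 -0.003  0.55 ] turn [ 0.    -0.001  0.001] q7 0.74
```

```bash
python3 -m inch '[[-0.006,-0.003,0.2,0,0,0,0],[-0.006,-0.003,0.4,0,0,0,0],[-0.006,-0.003,0.5,0,0,0,0],[-0.006,-0.003,0.55,0,0,0,0],[-0.006,-0.003,0.55,0,0,0,0]]' 60
python3 - <<'E'
from h import *
to(.5824,.0602,.045,np.radians(83.2)); f=grab('side','a.png')
cv2.imwrite('pics/p1.png',cv2.resize(f['img'][200:290,260:380],None,fx=4.5,fy=4.5)[:,:,::-1])
E
```

```text
clock: 14.85
position: [0.583, 0.0603, 0.0484]
tool_rot: [3.141, 0.0, 3.024]
force: [-0.3, 0.8, -1.5]
grip_width: 0.0308
finger_force: 61.8
shift [ 0.003 -0.001  0.017] turn [0.    0.    0.001] q7 0.63
```

View pics/p1.png

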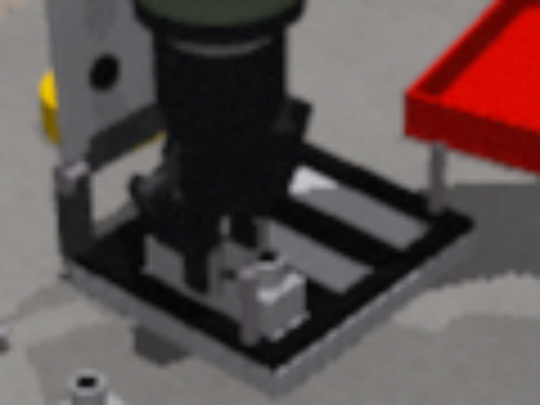

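Bar in line with bay 1, its end at crop (280,310), fingers just above the rib. Lower slightly, release, retreat, re-measure.

```bash
python3 -m inch '[[0.002,0,0.02,0,0,0,0],[0.002,0,0.02,0,0,0,0],[0.002,0,0.02,0,0,0,0.5],[0.002,0,0.02,0,0,0,0.5],[0.002,0,0.02,0,0,0,0.5],[0.002,0,-0.2,0,0,0,0.5],[0.002,0,-0.5,0,0,0,0.6],[0.002,0,-0.5,0,0,0,0.6]]' 60
python3 - <<'E'
from h import *
f=grab('side','a.png'); bars(f,(195,270),(355,390)); 
print('in bay'); bars(f,(275,215),(375,285),.036)
to(.4370,.2843,.13,np.radians(80.9))
E
```

```text
clock: 15.9
position: [0.5843, 0.0605, 0.1521]
tool_rot: [3.14, 0.006, 3.024]
force: [0.3, 0.3, -0.6]
grip_width: 0.051
finger_force: 0.0
px [319. 275.] xy 0.5394 0.0848 L 129 W 64 heading(len) 34.3 deg ports [0.538 0.095]
px [285. 294.] xy 0.5612 0.1947 L 72 W 35 heading(len) -10.8 deg ports [0.559 0.196]
px [258. 314.] xy 0.5723 0.2864 L 103 W 35 heading(len) 5.3 deg ports [0.569 0.287]
px [306. 337.] xy 0.4350 0.2844 L 100 W 35 heading(len) -11.5 deg ports [0.434 0.285]
px [231. 341.] xy 0.5679 0.3863 L 102 W 35 heading(len) 5.5 deg ports [0.533 0.384]
px [283. 368.] xy 0.4307 0.3823 L 102 W 35 heading(len) 0.1 deg ports [0.395 0.383]
in bay
px [310. 260.] xy 0.5785 0.0623 L 108 W 51 heading(len) -18.8 deg ports [0.578 0.068]
shift [0.859 1.028 0.097] turn [0.    0.002 0.026] q7 0.73
```

```bash
python3 -m inch '[[0.2,0.24,0,0,0,0.026,0.6],[0.4,0.48,0,0,0,0.026,0.6],[0.62,0.74,0,0,0,0.026,0.6],[0.8,0.95,0.05,0,0,0.026,0.6],[0.86,1,0.1,0,0,0.026,0.6],[0.86,1,0.1,0,0,0.026,0.6],[0.86,1,0.1,0,0,0.026,0.6]]' 60
python3 - <<'E'
from h import *
to(.4365,.2843,.024,np.radians(80.7))
E
```

```text
clock: 16.82
position: [0.4357, 0.2779, 0.1278]
tool_rot: [-3.141, -0.0, 2.982]
force: [-0.1, 0.0, 0.8]
grip_width: 0.0514
finger_force: 0.0
shift [0.001 0.033 0.519] turn [-0.    -0.     0.002] q7 0.16
```

```bash
python3 -m inch '[[0,0.033,0.15,0,0,0,0.6],[0,0.033,0.35,0,0,0,0.6],[0,0.033,0.47,0,0,0,0.6],[0,0.033,0.519,0,0,0,0.6],[0,0.033,0.519,0,0,0,0],[0,0.033,0.519,0,0,0,0],[0,0.033,0.519,0,0,0,0],[0,0.033,0.519,0,0,0,0],[0,0.033,0.3,0,0,0,0],[0,0.033,0.05,0,0,0,0],[0,0.033,-0.15,0,0,0,0],[0,0.033,-0.15,0,0,0,0]]' 60
python3 - <<'E'
from h import *
to(.5750,.0006,.157,np.radians(83.2))
E
```

```text
clock: 18.32
position: [0.4373, 0.2859, 0.1606]
tool_rot: [3.139, 0.004, 2.983]
force: [-0.4, -0.7, -3.1]
grip_width: 0.0308
finger_force: 60.7
shift [-0.905 -1.3    0.018] turn [ 0.002  0.002 -0.026] q7 0.19
```

```bash
python3 -m inch '[[-0.18,-0.25,0,0,0,0,0],[-0.35,-0.5,0,0,0,0,0],[-0.5,-0.72,0,0,0,0,0],[-0.65,-0.9,0.01,0,0,0,0]]' 60
python3 -m inch '[[-0.15,-0.2,0,0,0,-0.026,0],[-0.255,-0.4,0,0,0,-0.026,0],[-0.255,-0.4,0,0,0,-0.026,0],[-0.255,-0.4,0,0,0,-0.026,0],[-0.255,-0.4,0,0,0,-0.026,0]]' 60
python3 - <<'E'
from h import *
to(.5750,.0006,.046,np.radians(83.2))
E
```

```text
clock: 18.82
position: [0.5365, 0.0846, 0.1551]
tool_rot: [-3.141, -0.001, 2.982]
force: [1.4, 0.7, -2.0]
grip_width: 0.0306
finger_force: 60.7
clock: 19.45
position: [0.5736, 0.0012, 0.1558]
tool_rot: [3.141, -0.0, 3.026]
force: [-0.2, 0.5, -1.9]
grip_width: 0.0305
finger_force: 60.7
shift [-0.008 -0.002  0.549] turn [ 0.    -0.     0.002] q7 0.84
```

```bash
python3 -m inch '[[-0.006,-0.002,0.2,0,0,0,0],[-0.006,-0.002,0.4,0,0,0,0],[-0.006,-0.002,0.5,0,0,0,0],[-0.006,-0.002,0.555,0,0,0,0],[-0.006,-0.002,0.56,0,0,0,0],[-0.006,-0.002,0.56,0,0,0,0],[-0.006,-0.002,0.56,0,0,0,0.5],[-0.006,-0.002,0.56,0,0,0,0.5],[-0.006,-0.002,0.56,0,0,0,0.5],[-0.006,-0.002,0.3,0,0,0,0.5],[-0.006,-0.002,0.05,0,0,0,0.6],[-0.006,-0.002,0.05,0,0,0,0.6]]' 60
python3 - <<'E'
from h import *
f=grab('side','a.png'); bars(f,(195,280),(300,390)); 
to(.5734,.2857,.13,np.radians(95.2))
E
```

```text
clock: 20.95
position: [0.5767, -0.0004, 0.1495]
tool_rot: [3.141, 0.005, 3.024]
force: [-0.4, 0.5, -0.3]
grip_width: 0.051
finger_force: 0.0
px [285. 294.] xy 0.5623 0.1946 L 73 W 34 heading(len) -11.0 deg ports [0.559 0.196]
px [258. 314.] xy 0.5720 0.2858 L 102 W 36 heading(len) 4.9 deg ports [0.568 0.287]
px [231. 341.] xy 0.5683 0.3857 L 101 W 35 heading(len) 3.6 deg ports [0.533 0.383]
px [282. 367.] xy 0.4307 0.3827 L 103 W 35 heading(len) -1.2 deg ports [0.395 0.383]
shift [0.181 1.421 0.087] turn [-0.     0.002 -0.133] q7 0.83
```

```bash
python3 -m inch '[[0.04,0.28,0,0,0,0,0.6],[0.08,0.56,0,0,0,0,0.6],[0.12,0.84,0,0,0,0,0.6],[0.13,1,0.05,0,0,0,0.6]]' 60
python3 -m inch '[[0.03,0.25,0.02,0,0,-0.06,0.6],[0.05,0.42,0.04,0,0,-0.133,0.6],[0.05,0.42,0.04,0,0,-0.133,0.6],[0.05,0.42,0.04,0,0,-0.133,0.6],[0.05,0.42,0.04,0,0,-0.133,0.6]]' 60
python3 - <<'E'
from h import *
to(.573,.2857,.024,np.radians(95.2))
E
```

```text
clock: 21.5
position: [0.572, 0.2044, 0.1356]
tool_rot: [3.141, -0.0, 3.027]
force: [0.2, -0.5, -0.3]
grip_width: 0.0517
finger_force: 0.0
clock: 22.12
position: [0.573, 0.2845, 0.1278]
tool_rot: [-3.141, -0.0, -3.052]
force: [0.5, 0.3, 0.0]
grip_width: 0.0514
finger_force: 0.0
shift [-0.001  0.006  0.519] turn [-0.001 -0.    -0.001] q7 0.58
```

```bash
python3 -m inch '[[0,0.006,0.15,0,0,0,0.6],[0,0.006,0.35,0,0,0,0.6],[0,0.006,0.47,0,0,0,0.6],[0,0.006,0.519,0,0,0,0.6],[0,0.006,0.519,0,0,0,0],[0,0.006,0.519,0,0,0,0],[0,0.006,0.519,0,0,0,0],[0,0.006,0.519,0,0,0,0],[0,0.006,0.3,0,0,0,0],[0,0.006,0.05,0,0,0,0],[0,0.006,-0.15,0,0,0,0],[0,0.006,-0.15,0,0,0,0]]' 60
python3 - <<'E'
from h import *
to(.5681,-.0591,.157,np.radians(83.2))
E
```

```text
clock: 23.62
position: [0.5737, 0.2877, 0.1612]
tool_rot: [3.14, 0.004, -3.051]
force: [0.3, 0.3, -2.5]
grip_width: 0.0304
finger_force: 60.5
shift [ 0.186 -1.724  0.018] turn [0.001 0.003 0.134] q7 0.6
```

```bash
python3 -m inch '[[0.03,-0.25,0,0,0,0,0],[0.06,-0.52,0,0,0,0,0],[0.08,-0.76,0,0,0,0,0],[0.1,-0.96,0.01,0,0,0,0]]' 60
python3 -m inch '[[0.03,-0.25,0.01,0,0,0.06,0],[0.06,-0.5,0.01,0,0,0.134,0],[0.086,-0.764,0.01,0,0,0.134,0],[0.086,-0.764,0.01,0,0,0.134,0],[0.086,-0.764,0.01,0,0,0.134,0],[0.086,-0.764,0.01,0,0,0.134,0]]' 60
python3 - <<'E'
from h import *
to(.5681,-.0591,.046,np.radians(83.2))
E
```

```text
clock: 24.12
position: [0.5698, 0.0916, 0.1553]
tool_rot: [-3.141, -0.001, -3.051]
force: [-0.2, 0.3, -2.3]
grip_width: 0.0305
finger_force: 60.4
clock: 24.88
position: [0.5669, -0.0586, 0.1539]
tool_rot: [3.141, -0.0, 3.024]
force: [0.6, 0.2, -2.3]
grip_width: 0.0302
finger_force: 60.5
shift [-0.006 -0.002  0.54 ] turn [ 0.    -0.     0.001] q7 0.93
```

```bash
python3 -m inch '[[-0.005,-0.002,0.2,0,0,0,0],[-0.005,-0.002,0.4,0,0,0,0],[-0.005,-0.002,0.5,0,0,0,0],[-0.005,-0.002,0.545,0,0,0,0],[-0.005,-0.002,0.55,0,0,0,0],[-0.005,-0.002,0.55,0,0,0,0],[-0.005,-0.002,0.55,0,0,0,0.5],[-0.005,-0.002,0.55,0,0,0,0.5],[-0.005,-0.002,0.55,0,0,0,0.5],[-0.005,-0.002,0.3,0,0,0,0.5],[-0.005,-0.002,0.05,0,0,0,0.6],[-0.005,-0.002,0.05,0,0,0,0.6]]' 60
python3 - <<'E'
from h import *
f=grab('side','a.png'); bars(f,(195,280),(300,390)); 
to(.563,.1945,.13,np.radians(79))
E
```

```text
clock: 26.38
position: [0.5696, -0.0603, 0.1475]
tool_rot: [-3.142, 0.005, 3.022]
force: [-0.4, -0.7, -0.7]
grip_width: 0.0512
finger_force: 0.0
px [285. 294.] xy 0.5618 0.1943 L 73 W 34 heading(len) -9.8 deg ports [0.559 0.196]
px [231. 341.] xy 0.5690 0.3861 L 103 W 34 heading(len) 5.1 deg ports [0.533 0.383]
px [282. 367.] xy 0.4310 0.3827 L 103 W 34 heading(len) 0.8 deg ports [0.395 0.383]
shift [0.18  1.263 0.077] turn [-0.     0.002  0.046] q7 0.92
```

```bash
python3 -m inch '[[0.04,0.28,0,0,0,0,0.6],[0.08,0.56,0,0,0,0,0.6],[0.12,0.8,0,0,0,0,0.6],[0.13,0.96,0.02,0,0,0,0.6]]' 60
python3 -m inch '[[0.05,0.2,0.03,0,0,0.046,0.6],[0.05,0.303,0.05,0,0,0.046,0.6],[0.05,0.303,0.05,0,0,0.046,0.6],[0.05,0.303,0.05,0,0,0.046,0.6]]' 60
python3 - <<'E'
from h import *
f=grab('top','b.png'); print('bays'); bars(f,(276,200),(348,275),.036)
to(.5625,.1943,.024,np.radians(79))
E
```

```text
clock: 26.92
position: [0.5641, 0.1358, 0.1394]
tool_rot: [3.141, -0.001, 3.025]
force: [-0.0, -0.3, 1.0]
grip_width: 0.051
finger_force: 0.0
clock: 27.42
position: [0.5621, 0.1937, 0.1295]
tool_rot: [-3.141, -0.001, 2.95]
force: [0.8, 0.3, 0.1]
grip_width: 0.051
finger_force: 0.0
bays
px [315. 229.] xy 0.6050 -0.0047 L 38 W 30 heading(len) -3.3 deg ports [ 0.609 -0.007]
px [336. 239.] xy 0.5779 -0.0616 L 81 W 32 heading(len) -7.0 deg ports [ 0.58  -0.062]
shift [-0.001  0.005  0.528] turn [-0.001 -0.    -0.   ] q7 0.43
```

```bash
python3 -m inch '[[0,0.005,0.15,0,0,0,0.6],[0,0.005,0.35,0,0,0,0.6],[0,0.005,0.48,0,0,0,0.6],[0,0.005,0.525,0,0,0,0.6],[0,0.005,0.525,0,0,0,0],[0,0.005,0.525,0,0,0,0],[0,0.005,0.525,0,0,0,0],[0,0.005,0.525,0,0,0,0],[0,0.005,0.3,0,0,0,0],[0,0.005,0.05,0,0,0,0],[0,0.005,-0.25,0,0,0,0],[0,0.005,-0.25,0,0,0,0]]' 60
python3 - <<'E'
from h import *
to(.5343,-.2348,.157,np.radians(95))
E
```

```text
clock: 28.98
position: [0.564, 0.1966, 0.1843]
tool_rot: [3.138, 0.006, 2.95]
force: [0.4, -0.1, -2.4]
grip_width: 0.0304
finger_force: 60.6
shift [-0.264 -2.146  0.131] turn [ 0.001  0.004 -0.178] q7 0.47
```

```bash
python3 -m inch '[[-0.03,-0.25,0,0,0,0,0],[-0.06,-0.5,0,0,0,0,0],[-0.09,-0.75,0,0,0,0,0],[-0.12,-0.99,0,0,0,0,0]]' 60
python3 -m inch '[[-0.03,-0.27,0,0,0,0,0],[-0.06,-0.54,0,0,0,-0.06,0],[-0.1,-0.8,0,0,0,-0.12,0],[-0.12,-0.96,0.05,0,0,-0.178,0],[-0.12,-0.96,0.13,0,0,-0.178,0],[-0.12,-0.96,0.13,0,0,-0.178,0]]' 60
python3 - <<'E'
from h import *
to(.5343,-.2348,.038,np.radians(95))
f=grab('top','top2.png'); print('bays'); bars(f,(276,200),(348,275),.036)
E
```

```text
clock: 29.48
position: [0.5476, -0.0051, 0.1792]
tool_rot: [-3.141, -0.001, 2.95]
force: [0.6, -0.7, -1.8]
grip_width: 0.0304
finger_force: 60.5
clock: 30.22
position: [0.5345, -0.1954, 0.1525]
tool_rot: [3.14, -0.002, -3.054]
force: [-0.4, 0.5, -1.5]
grip_width: 0.0306
finger_force: 60.5
shift [ 0.017 -0.197  0.572] turn [ 0.001 -0.001  0.   ] q7 1.36
bays
px [291. 239.] xy 0.5839 0.0585 L 101 W 34 heading(len) -6.8 deg ports [0.583 0.059]
px [313. 242.] xy 0.5754 -0.0005 L 101 W 33 heading(len) -5.1 deg ports [ 0.574 -0.   ]
px [335. 244.] xy 0.5671 -0.0609 L 100 W 33 heading(len) -7.1 deg ports [ 0.567 -0.06 ]
```

All three bars sit within 2 mm of their bay centres. Now place the short bar in the tray.

```bash
python3 -m inch '[[0.017,-0.197,0,0,0,0,0],[0.017,-0.197,0.2,0,0,0,0],[0.017,-0.197,0.4,0,0,0,0],[0.017,-0.197,0.55,0,0,0,0],[0.017,-0.197,0.58,0,0,0,0],[0.017,-0.197,0.58,0,0,0,0],[0.017,-0.197,0.58,0,0,0,0.5],[0.017,-0.197,0.58,0,0,0,0.5],[0.017,-0.197,0.58,0,0,0,0.5],[0.017,-0.197,0.3,0,0,0,0.5],[0.017,-0.197,-0.1,0,0,0,0.6],[0.017,-0.197,-0.1,0,0,0,0.6]]' 60
python3 - <<'E'
from h import *
f=grab('side','a.png'); bars(f,(195,280),(300,390)); 
to(.5695,.386,.13,np.radians(95))
E
```

```text
clock: 31.78
position: [0.5366, -0.2361, 0.1779]
tool_rot: [-3.139, 0.004, -3.054]
force: [-0.0, 0.4, -0.6]
grip_width: 0.0515
finger_force: 0.0
px [231. 341.] xy 0.5692 0.3857 L 103 W 35 heading(len) 5.6 deg ports [0.533 0.384]
px [282. 367.] xy 0.4317 0.3825 L 103 W 35 heading(len) -1.6 deg ports [0.395 0.383]
shift [-0.435  3.086  0.235] turn [-0.002  0.002  0.   ] q7 1.46
```

```bash
python3 -m inch '[[-0.04,0.25,0,0,0,0,0.6],[-0.08,0.55,0,0,0,0,0.6],[-0.11,0.8,0,0,0,0,0.6],[-0.14,1,0,0,0,0,0.6]]' 60
python3 -m inch '[[-0.04,0.3,0,0,0,0,0.6],[-0.08,0.6,0,0,0,0,0.6],[-0.11,0.85,0,0,0,0,0.6],[-0.14,1,0,0,0,0,0.6]]' 60
python3 -m inch '[[-0.04,0.3,0,0,0,0,0.6],[-0.08,0.6,0.05,0,0,0,0.6],[-0.11,0.85,0.15,0,0,0,0.6],[-0.14,1,0.2,0,0,0,0.6],[-0.14,1,0.2,0,0,0,0.6],[-0.14,1,0.2,0,0,0,0.6]]' 60
python3 - <<'E'
from h import *
to(.5695,.386,.024,np.radians(95.2))
E
```

```text
clock: 32.33
position: [0.5452, -0.0322, 0.1734]
tool_rot: [3.141, -0.001, -3.052]
force: [1.5, -0.5, 0.3]
grip_width: 0.051
finger_force: 0.0
clock: 32.83
position: [0.5552, 0.1702, 0.1733]
tool_rot: [3.141, -0.001, -3.051]
force: [0.3, 0.4, 0.0]
grip_width: 0.0512
finger_force: 0.0
clock: 33.58
position: [0.5662, 0.3685, 0.1334]
tool_rot: [-3.141, -0.001, -3.054]
force: [-0.9, 0.2, -0.4]
grip_width: 0.0514
finger_force: 0.0
shift [-0.025  0.086  0.547] turn [-0.001 -0.    -0.002] q7 0.5
```

```bash
python3 -m inch '[[-0.025,0.086,0.1,0,0,0,0.6],[-0.025,0.086,0.35,0,0,0,0.6],[-0.025,0.086,0.5,0,0,0,0.6],[-0.025,0.086,0.545,0,0,0,0.6],[-0.025,0.086,0.545,0,0,0,0],[-0.025,0.086,0.545,0,0,0,0],[-0.025,0.086,0.545,0,0,0,0],[-0.025,0.086,0.545,0,0,0,0],[-0.025,0.086,0.3,0,0,0,0],[-0.025,0.086,0.05,0,0,0,0],[-0.025,0.086,-0.25,0,0,0,0],[-0.025,0.086,-0.25,0,0,0,0]]' 60
python3 - <<'E'
from h import *
to(.539,-.2896,.18,np.radians(95))
f=grab('top'); print('bays');bars(f,(276,200),(348,275),.036)
E
```

```text
clock: 35.08
position: [0.571, 0.3883, 0.1892]
tool_rot: [3.138, 0.006, -3.054]
force: [0.1, -0.8, -2.4]
grip_width: 0.0305
finger_force: 60.6
shift [ 0.457 -3.362  0.031] turn [0.002 0.004 0.   ] q7 0.53
bays
px [292. 229.] xy 0.6124 0.0564 L 44 W 32 heading(len) -6.6 deg ports [0.61  0.056]
px [314. 235.] xy 0.5936 -0.0033 L 65 W 33 heading(len) -7.8 deg ports [ 0.594 -0.004]
px [335. 244.] xy 0.5671 -0.0602 L 101 W 32 heading(len) -7.0 deg ports [ 0.567 -0.06 ]
```

```bash
python3 -m inch '[[0.04,-0.25,0,0,0,0,0],[0.08,-0.55,0,0,0,0,0],[0.11,-0.8,0,0,0,0,0],[0.136,-1,0,0,0,0,0]]' 60
python3 -m inch '[[0.04,-0.3,0,0,0,0,0],[0.08,-0.6,0,0,0,0,0],[0.11,-0.85,0,0,0,0,0],[0.136,-1,0,0,0,0,0]]' 60
python3 -m inch '[[0.04,-0.3,0,0,0,0,0],[0.08,-0.6,0,0,0,0,0],[0.11,-0.85,0,0,0,0,0],[0.136,-1,0,0,0,0,0]]' 60
python3 -m inch '[[0.025,-0.2,0,0,0,0,0],[0.049,-0.362,0,0,0,0,0],[0.049,-0.362,0,0,0,0,0],[0.049,-0.362,0,0,0,0,0]]' 60
python3 - <<'E'
from h import *
to(.539,-.2896,.037,np.radians(95))
E
```

```text
clock: 35.62
position: [0.5597, 0.1824, 0.1828]
tool_rot: [-3.141, -0.002, -3.055]
force: [0.1, -1.1, -1.2]
grip_width: 0.0304
finger_force: 60.6
clock: 36.12
position: [0.5499, -0.0196, 0.1828]
tool_rot: [-3.141, -0.002, -3.056]
force: [0.4, 0.6, -2.7]
grip_width: 0.0309
finger_force: 60.6
clock: 36.62
position: [0.5401, -0.2209, 0.1827]
tool_rot: [3.141, -0.002, -3.056]
force: [0.6, 1.1, -3.3]
grip_width: 0.0305
finger_force: 60.6
clock: 37.12
position: [0.5376, -0.2903, 0.1832]
tool_rot: [3.14, -0.001, -3.053]
force: [0.3, 0.4, -2.0]
grip_width: 0.0303
finger_force: 60.6
shift [-0.008  0.002  0.731] turn [ 0.001 -0.001  0.001] q7 1.56
```

```bash
python3 -m inch '[[-0.008,0,0.25,0,0,0,0],[-0.008,0,0.5,0,0,0,0],[-0.008,0,0.68,0,0,0,0],[-0.008,0,0.73,0,0,0,0],[-0.008,0,0.73,0,0,0,0],[-0.008,0,0.73,0,0,0,0.5],[-0.008,0,0.73,0,0,0,0.5],[-0.008,0,0.73,0,0,0,0.5],[-0.008,0,0.4,0,0,0,0.5],[-0.008,0,0.1,0,0,0,0.6],[-0.008,0,0.05,0,0,0,0.6]]' 60
python3 - <<'E'
from h import *
f=grab('side','a.png'); bars(f,(195,280),(300,390)); 
to(.4315,.3827,.13,np.radians(89))
E
```

```text
clock: 38.5
position: [0.541, -0.2913, 0.1785]
tool_rot: [-3.138, 0.005, -3.054]
force: [-0.2, -0.1, -0.7]
grip_width: 0.0513
finger_force: 0.0
px [282. 367.] xy 0.4312 0.3829 L 103 W 34 heading(len) -1.4 deg ports [0.395 0.383]
shift [0.249 3.406 0.228] turn [-0.002  0.002  0.067] q7 1.56
```

```bash
python3 -m inch '[[0.02,0.25,0,0,0,0,0.6],[0.04,0.55,0,0,0,0,0.6],[0.06,0.8,0,0,0,0,0.6],[0.07,1,0,0,0,0,0.6]]' 60
python3 -m inch '[[0.02,0.3,0,0,0,0,0.6],[0.04,0.6,0,0,0,0,0.6],[0.06,0.85,0,0,0,0,0.6],[0.07,1,0,0,0,0,0.6]]' 60
python3 -m inch '[[0.02,0.3,0,0,0,0,0.6],[0.04,0.6,0,0,0,0,0.6],[0.06,0.85,0,0,0,0,0.6],[0.07,1,0,0,0,0,0.6]]' 60
python3 -m inch '[[0.02,0.2,0.05,0,0,0.03,0.6],[0.04,0.4,0.1,0,0,0.067,0.6],[0.04,0.406,0.2,0,0,0.067,0.6],[0.04,0.406,0.2,0,0,0.067,0.6],[0.04,0.406,0.2,0,0,0.067,0.6]]' 60
python3 - <<'E'
from h import *
to(.4315,.3827,.024,np.radians(89.3))
E
```

```text
clock: 39.05
position: [0.5069, -0.0911, 0.1733]
tool_rot: [3.141, -0.001, -3.052]
force: [1.3, -1.1, -0.4]
grip_width: 0.0513
finger_force: 0.0
clock: 39.55
position: [0.4753, 0.1073, 0.1735]
tool_rot: [3.141, -0.001, -3.051]
force: [-0.2, 0.0, 0.4]
grip_width: 0.0515
finger_force: 0.0
clock: 40.05
position: [0.4435, 0.3053, 0.1732]
tool_rot: [3.141, -0.001, -3.051]
force: [-0.0, -0.4, -0.4]
grip_width: 0.0513
finger_force: 0.0
clock: 40.67
position: [0.4301, 0.3823, 0.1341]
tool_rot: [-3.141, -0.0, 3.124]
force: [0.2, -0.3, 0.7]
grip_width: 0.051
finger_force: 0.0
shift [-0.007  0.003  0.551] turn [-0.    -0.    -0.004] q7 0.17
```

```bash
python3 -m inch '[[-0.007,0.003,0.15,0,0,0,0.6],[-0.007,0.003,0.35,0,0,0,0.6],[-0.007,0.003,0.5,0,0,0,0.6],[-0.007,0.003,0.55,0,0,0,0.6],[-0.007,0.003,0.55,0,0,0,0],[-0.007,0.003,0.55,0,0,0,0],[-0.007,0.003,0.55,0,0,0,0],[-0.007,0.003,0.55,0,0,0,0],[-0.007,0.003,0.3,0,0,0,0],[-0.007,0.003,0.05,0,0,0,0],[-0.007,0.003,-0.25,0,0,0,0],[-0.007,0.003,-0.25,0,0,0,0]]' 60
python3 - <<'E'
from h import *
to(.5438,-.3444,.18,np.radians(95))
E
```

```text
clock: 42.18
position: [0.4322, 0.3852, 0.1886]
tool_rot: [3.137, 0.005, 3.124]
force: [-0.0, 0.2, -2.2]
grip_width: 0.0302
finger_force: 60.4
shift [-0.621 -3.638  0.031] turn [ 0.003  0.003 -0.067] q7 0.23
```

```bash
python3 -m inch '[[-0.04,-0.25,0,0,0,0,0],[-0.09,-0.55,0,0,0,0,0],[-0.13,-0.8,0,0,0,0,0],[-0.171,-1,0,0,0,0,0]]' 60
python3 -m inch '[[-0.05,-0.3,0,0,0,0,0],[-0.1,-0.6,0,0,0,0,0],[-0.14,-0.85,0,0,0,0,0],[-0.171,-1,0,0,0,0,0]]' 60
python3 -m inch '[[-0.05,-0.3,0,0,0,0,0],[-0.1,-0.6,0,0,0,0,0],[-0.14,-0.85,0,0,0,0,0],[-0.171,-1,0,0,0,0,0]]' 60
python3 -m inch '[[-0.05,-0.3,0,0,0,-0.03,0],[-0.108,-0.6,0,0,0,-0.067,0],[-0.108,-0.638,0,0,0,-0.067,0],[-0.108,-0.638,0,0,0,-0.067,0],[-0.108,-0.638,0,0,0,-0.067,0]]' 60
python3 - <<'E'
from h import *
to(.5438,-.3444,.037,np.radians(95))
E
```

```text
clock: 42.68
position: [0.4618, 0.1808, 0.1838]
tool_rot: [-3.141, -0.0, 3.123]
force: [0.1, 1.2, -0.8]
grip_width: 0.0304
finger_force: 60.4
clock: 43.18
position: [0.4923, -0.0202, 0.1837]
tool_rot: [-3.141, -0.001, 3.122]
force: [1.0, 0.9, -1.7]
grip_width: 0.0309
finger_force: 60.4
clock: 43.68
position: [0.5228, -0.2207, 0.1835]
tool_rot: [-3.141, -0.001, 3.122]
force: [-0.4, 0.4, -0.9]
grip_width: 0.0307
finger_force: 60.3
clock: 44.3
position: [0.543, -0.3443, 0.1842]
tool_rot: [3.141, -0.0, -3.052]
force: [-0.1, 0.0, -2.6]
grip_width: 0.0303
finger_force: 60.4
shift [-0.004 -0.001  0.736] turn [ 0.    -0.     0.002] q7 1.66
```

```bash
python3 -m inch '[[-0.004,0,0.25,0,0,0,0],[-0.004,0,0.5,0,0,0,0],[-0.004,0,0.68,0,0,0,0],[-0.004,0,0.735,0,0,0,0],[-0.004,0,0.735,0,0,0,0],[-0.004,0,0.735,0,0,0,0.5],[-0.004,0,0.735,0,0,0,0.5],[-0.004,0,0.735,0,0,0,0.5],[-0.004,0,0.4,0,0,0,0.5],[-0.004,0,0.1,0,0,0,0.5],[-0.004,0,-0.2,0,0,0,0.5],[-0.004,0,-0.5,0,0,0,0.5],[-0.004,0,-0.8,0,0,0,0.45],[-0.004,0,-0.9,0,0,0,0.45]]' 60
python3 - <<'E'
from h import *
f=grab('top','top3.png'); bars(f,(276,200),(348,275),.036)
print('tray'); bars(f,(375,220),(465,290),.012)
cv2.imwrite('pics/top3c.png',cv2.resize(f['img'][150:310,260:480],None,fx=3.6,fy=3.6,interpolation=cv2.INTER_CUBIC)[:,:,::-1])
to(.676,-.012,.37,np.radians(-6.7))
E
```

```text
clock: 46.05
position: [0.5443, -0.3455, 0.3683]
tool_rot: [-3.139, 0.004, -3.053]
force: [-0.2, -0.7, -0.7]
grip_width: 0.0383
finger_force: 0.0
px [291. 239.] xy 0.5842 0.0594 L 101 W 32 heading(len) -6.4 deg ports [0.583 0.059]
px [313. 242.] xy 0.5747 -0.0019 L 101 W 34 heading(len) -6.9 deg ports [ 0.573 -0.   ]
px [335. 244.] xy 0.5675 -0.0615 L 101 W 35 heading(len) -7.1 deg ports [ 0.566 -0.06 ]
tray
px [440. 253.] xy 0.5459 -0.3445 L 103 W 36 heading(len) 8.4 deg ports [ 0.524 -0.345]
px [419. 254.] xy 0.5410 -0.2904 L 103 W 35 heading(len) 5.0 deg ports [ 0.519 -0.292]
px [399. 255.] xy 0.5386 -0.2345 L 73 W 32 heading(len) 4.2 deg ports [ 0.535 -0.234]
shift [-0.802  1.604 -0.005] turn [-0.004  0.001 -0.869] q7 1.78
```

View pics/top3c.png

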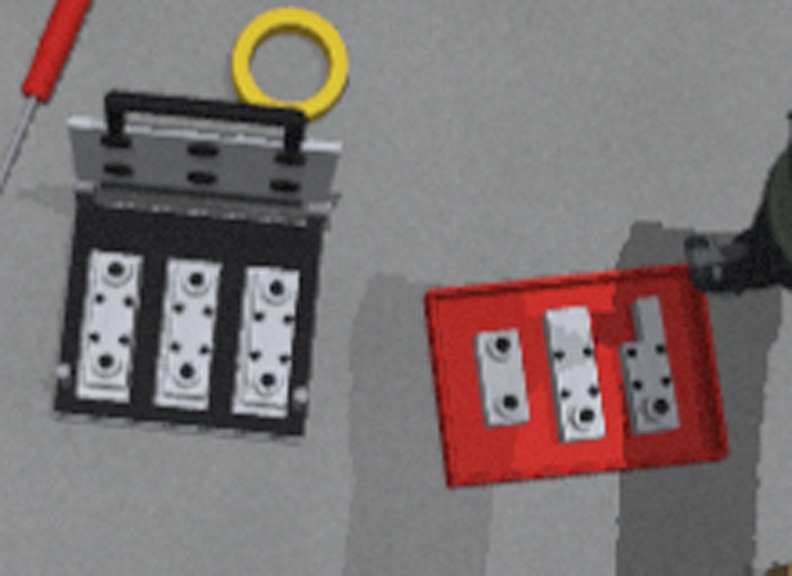

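Picture: bars at crop (110,325), (188,333), (265,340) in the bays, three faulty ones in the tray, handle at about (207,107). Now return to the handle.

```bash
python3 - <<'E'
from h import *
f=load('top')
print((px2w(f,290.6,177.8,.289)+px2w(f,344.2,182.5,.289))/2)
E
python3 -m inch '[[-0.1,0.2,0,0,0,0,0.45],[-0.23,0.46,0,0,0,0,0.45],[-0.36,0.72,0,0,0,0,0.45],[-0.45,0.9,0,0,0,0,0.45]]' 60
python3 -m inch '[[-0.1,0.2,0,0,0,0.11,0.45],[-0.2,0.4,0,0,0,0.22,0.45],[-0.3,0.6,0,0,0,0.33,0.45],[-0.352,0.704,0,0,0,0.44,0.45],[-0.352,0.704,0,0,0,0.55,0.45],[-0.352,0.704,0,0,0,0.66,0.45],[-0.352,0.704,0,0,0,0.77,0.45],[-0.352,0.704,0,0,0,0.88,0.45]]' 60
python3 -m inch '[[0,0,0,0,0,0.11,0.45],[0,0,0,0,0,0.2,0.45],[0,0,0,0,0,0.251,0.45],[0,0,0,0,0,0.251,0.45],[0,0,0,0,0,0.251,0.45]]' 60
python3 - <<'E'
from h import *
to(.677,-.0125,.289,np.radians(-6.7))
E
```

```text
[ 0.67779576 -0.01101428  0.289     ]
clock: 46.6
position: [0.6179, -0.1557, 0.3642]
tool_rot: [3.141, 0.0, -3.051]
force: [0.5, -1.3, -0.0]
grip_width: 0.0383
finger_force: 0.0
clock: 47.6
position: [0.675, -0.0121, 0.3639]
tool_rot: [-3.141, -0.0, 1.842]
force: [0.4, 1.0, 1.0]
grip_width: 0.0381
finger_force: 0.0
clock: 48.22
position: [0.6751, -0.012, 0.364]
tool_rot: [-3.141, 0.0, 1.455]
force: [0.2, 0.2, 0.9]
grip_width: 0.0386
finger_force: 0.0
shift [-0.001  0.01   0.375] turn [-0.     0.     0.001] q7 -0.39
```

```bash
python3 -m inch '[[0,0.01,0.15,0,0,0,0.45],[0,0.01,0.3,0,0,0,0.45],[0,0.01,0.375,0,0,0,0.45],[0,0.01,0.375,0,0,0,0.45],[0,0.01,0.375,0,0,0,0],[0,0.01,0.375,0,0,0,0],[0,0.01,0.375,0,0,0,0],[0,0.01,0.375,0,0,0,0]]' 40
python3 -m inch '[[0,-0.072,0,0,0,0,0],[0,-0.143,0.006,0,0,0,0],[0,-0.214,0.016,0,0,0,0],[0,-0.284,0.032,0,0,0,0],[0,-0.353,0.052,0,0,0,0],[0,-0.42,0.077,0,0,0,0],[0,-0.486,0.107,0,0,0,0],[0,-0.549,0.141,0,0,0,0],[0,-0.609,0.179,0,0,0,0],[0,-0.667,0.222,0,0,0,0],[0,-0.667,0.222,0,0,0,0]]' 40
```

```text
clock: 49.22
position: [0.6777, -0.0122, 0.2905]
tool_rot: [3.14, -0.0, 1.453]
force: [0.2, 0.1, 7.3]
grip_width: 0.0123
finger_force: 39.3
clock: 50.6
position: [0.5445, 0.0038, 0.2449]
tool_rot: [3.142, -0.0, 1.454]
force: [0.1, 2.9, -1.5]
grip_width: 0.0124
finger_force: 40.7
```

```bash
python3 -m inch '[[0,-0.055,0.047,0,0,0,0],[0,-0.106,0.097,0,0,0,0],[0,-0.153,0.15,0,0,0,0],[0,-0.197,0.207,0,0,0,0],[0,-0.237,0.267,0,0,0,0],[0,-0.272,0.33,0,0,0,0],[0,-0.303,0.394,0,0,0,0],[0,-0.329,0.461,0,0,0,0],[0,-0.351,0.53,0,0,0,0],[0,-0.365,0.589,0,0,0,0],[0,-0.375,0.64,0,0,0,0],[0,-0.379,0.67,0,0,0,0],[0,-0.383,0.701,0,0,0,0],[0,-0.385,0.731,0,0,0,0],[0,-0.387,0.762,0,0,0,0],[0,-0.388,0.782,0,0,0,0],[0,-0.388,0.803,0,0,0,0],[0,-0.388,0.803,0,0,0,0],[0,-0.388,0.803,0,0,0,0]]' 40
```

```text
clock: 52.98
position: [0.4688, 0.0127, 0.0852]
tool_rot: [3.139, -0.0, 1.453]
force: [-1.2, 1.9, 38.4]
grip_width: 0.0121
finger_force: 46.1
```

38 N upward: the cover is on its lower stop. Ease off, release, rise and check.

```bash
python3 -m inch '[[0,0,-0.01,0,0,0,0],[0,0,-0.01,0,0,0,0.2],[0,0,-0.01,0,0,0,0.45],[0,0,-0.01,0,0,0,0.45],[0,0,-0.01,0,0,0,0.45],[0,0,-0.15,0,0,0,0.45],[0,0,-0.4,0,0,0,0.45],[0,-0.1,-0.7,0,0,0,0.45],[0,-0.1,-0.7,0,0,0,0.45],[0,-0.1,-0.7,0,0,0,0.45]]' 40
python3 - <<'E'
from h import *
print(bot.observe()['finger_force'])
f=grab('side','fin.png'); w=cloud(f); g=f['img'].astype(int).sum(2)/3
m=np.zeros((480,640),bool); m[200:285,265:375]=1
P=w[m&(g>120)&(w[...,2]>.07)&(w[...,2]<.12)]; A=np.c_[P[:,:2],np.ones(len(P))]
for _ in range(5):
    k=np.linalg.lstsq(A,P[:,2],rcond=None)[0]; r=P[:,2]-A@k; ok=abs(r)<.006; P=P[ok];A=A[ok]
print(len(P),k,P.mean(0))
cv2.imwrite('pics/fin1.png',cv2.resize(f['img'][130:330,220:470],None,fx=3,fy=3)[:,:,::-1])
E
```

```text
clock: 54.22
position: [0.4477, 0.0145, 0.224]
tool_rot: [3.141, 0.0, 1.453]
force: [-0.0, -1.0, -0.2]
grip_width: 0.0381
finger_force: 0.0
0.0
1639 [-0.00078611  0.00125352  0.08347177] [0.59314293 0.01051139 0.08301867]
```

View pics/fin1.png

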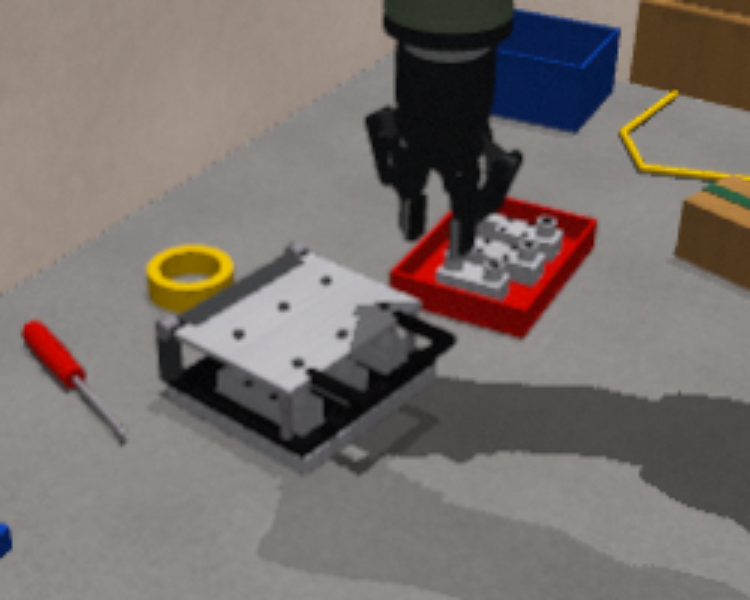

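The cover lies flat at 83 mm (slope under 0.002) with bars under it. The faulty bars are in the tray at crop (500,255), and the robot is clear of everything. Handing in.

```bash
python3 -c "
from h import *
print(bot.job_done())"
```

```text
the job is handed in; nothing more can be done
None
```

The job is handed in, verdict not shown: the three sound bars are in the bays under the fully shut cover, the three faulty bars are in the red tray, and the bystanders were left untouched.

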